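Close the toppings case

TASK

Close the toppings case: draw its sliding glass cover forward, out from under the shelf, until both ends are home against the front stops, and let go. It has a knob at each end and its tracks are sticky: pulled far at one end alone it skews and jams, so bring the two ends along in turn, never letting one get more than 2 cm ahead of the other. Leave the bottles, cups and tongs around it where they are.

Things in the scene. Friction and masses are not known exactly. Their poses are not given: they have to be found in the camera images.
- case: The toppings case, a fixed steel box 420 mm deep, 520 wide, 130 high, turned a little. Origin on the counter; x to its rear (away from the cook), y to its left, z up. In its frame: front face x -170 mm, three open food pans x -136 to 40, rear deck (z 125) x 50 to 250. The cover slides along x in two side channels, each with a plastic stop at the front end. Positions in mm below are in this frame.
- channel_mid (a point): Centre of the case at channel-floor height (z 130). Channels: at y +/-195 to +/-228, floor z 130, outer wall at y +/-228, rising to z 149.5; a lip over the floor (from y +/-213 outward, underside z 145.5) keeps the cover from lifting. They are sticky (gummed with sauce; friction about 1).
- shelf_edge (a point): Middle of the front lower edge of the glass shelf fixed over the rear of the case: x -30, underside z 400, 8 mm thick, back to x 250, y +/-275; brackets under it at y +/-247 down to z 380, two posts at x 232, y +/-247. At the start the knobs lie 10 to 40 mm behind this edge and 245 mm below it, so they can be reached only with the tool leaning in from the front.
- cover_mid (a point): Middle of the cover's underside (1 to 1.4 kg): clear glass 190 (x) by 356 (y), 6 mm thick, top z 142, between two black plastic end caps 130 by 50, 12 high (z 130 to 142), whose outer edges (y +/-222) run in the channels with 6 mm play each side. At the start 100 to 130 mm back from home; home is at x -52.5. Apart from the two knobs its top is smooth and flush, with nothing to pull on.
- left_knob (a point): Middle of the upright black knob on the cover's left (+y) end cap: a plastic cylinder 14 mm across, standing 26 high on the cap (z 142 to 168), 68 ahead of the cover's middle, at y 192. Behind it is flat cap and glass. Home against the stop it is at x -120.5. Pulled alone, an end moves freely (5 to 12 N) while the other stays, until some 35 mm ahead; there the cover wedges askew in its channels.
- right_knob (a point): Middle of the same knob on the cover's right (-y) end cap, 384 mm from the left one, at y -192. Home at x -120.5. Axes of both knobs are the cover's own: x to the rear, y left, z up.
- sauce_a_mid (a point): Middle of a loose dark sauce bottle, 62 mm across, 175 mm high, standing at the right of the case.
- sauce_b_mid (a point): Middle of a second, like sauce bottle.
- cup_a_mid (a point): Middle of a loose white paper cup, 72 mm across the rim, 88 mm high, standing in front of the case.
- cup_b_mid (a point): Middle of a second paper cup, like it, empty.
- cup_c_mid (a point): Middle of a third paper cup, like it.
- skewer_cup_mid (a point): Middle of a paper cup of the same size full of skewers that stand up to 147 mm, at the left of the case.
- tongs_mid (a point): Middle of a pair of steel tongs, 220 mm long, lying at the left of the case.

How it is judged:
At the end, for the whole second after the job is handed in: Both knobs within 8 mm of where they stand when the cover's ends are against the front stops, the cover still lying in both channels (not raised more than 4 mm), at rest and let go (x of each of left_knob, right_knob in the frame of case below -0.1125 m and z of each of left_knob, right_knob in the frame of case below 0.159 m and linear speed of cover below 0.01 m/s); the robot touches nothing.
It fails at once if the cover skewed, one end more than 25 mm ahead of the other (angle between the x axis of cover_mid and the x axis of case, either way round above 0.065 rad).
It fails at once if a sauce bottle moved more than 30 mm or tipped over (distance of any of sauce_a_mid, sauce_b_mid from where it was at the start of the episode above 0.03 m or angle between any of sauce_a_mid, sauce_b_mid's own z axis and vertical above 0.6 rad).
It fails at once if a paper cup moved more than 30 mm or tipped over (distance of any of cup_a_mid, cup_b_mid, cup_c_mid from where it was at the start of the episode above 0.03 m or angle between any of cup_a_mid, cup_b_mid, cup_c_mid's own z axis and vertical above 0.6 rad).
It fails at once if the skewer cup moved more than 30 mm or tipped over (distance of skewer_cup_mid from where it was at the start of the episode above 0.03 m or angle between skewer_cup_mid's own z axis and vertical above 0.6 rad).
It fails at once if the tongs moved more than 30 mm or tipped over (distance of tongs_mid from where it was at the start of the episode above 0.03 m or angle between tongs_mid's own z axis and vertical above 0.6 rad).
It also fails if it takes over 70 s, if anything falls off the work surface, if the arm or the gripper's body presses on something with over 40 N, if the wrist force passes 120 N, or if a joint passes its speed limit or range.

ROBOT

A 7-joint arm with a two-finger parallel gripper is mounted at the origin on the work surface. World frame = base frame: x ahead of the robot, y to its left, z up, the work surface at z = 0. Lengths are in m, angles in rad, forces in N, time in s.
With the tool pointing down it reaches from about 0.4 to 0.85 m from the base axis. Payload 4.5 kg.
Tool frame: the origin (TCP) lies on the centre line of the jaws, within the pads' length; the fingertips stand 17 mm ahead of it and the grasp point (between the pads) lies 2 mm behind it; z points along the fingers, y is the line along which they close (so a half turn about z gives the same grasp; the last joint's range is limited). The gripper opens to 88 mm and grips with 3 to 60 N. Pads are 18 mm wide; open, the fingers measure 123 mm over their backs; the gripper's body (75 mm by 187 mm) begins 45 mm behind the grasp point.
Start: joints at [-1.287, 0.689, -0.195, 1.565, 0.157, 0.902, -0.215], TCP at [0.154, 0.606, 0.256] pointing down, gripper open.
Joint ranges: [-3.01, 3.01], [-0.46, 2.08], [-1.47, 1.51], [0.13, 2.56], [-1, 4.14], [0.04, 2.09], [-2.66, 2.66]. Speed limits (rad/s): [2.57, 2.57, 3.14, 3.14, 3.14, 3.14, 3.14].

INTERFACE

Orientations are given as a unit quaternion [x, y, z, w].
In Python, from station import r, jaws, cams gives the robot as it stands. The module is installed in compiled form; this text tells all that it offers. Calls block until the motion is done:
- r.reach(position, orientation): joint-space move of the TCP to a pose.
- r.line_to(position, velocity=0.15, frame=None, f_stop=None): straight line of the TCP; frame=None keeps the orientation; velocity is the mean speed in m/s. With f_stop (N) it stops when the force on the tool has changed by that much, and returns True; else False.
- r.movej(angles): joint-space move.
- jaws.open_jaws() and jaws.grasp(grasp_force=None): open the fingers fully, or close them until they stop; grasp_force is the grip in N (None keeps the last).
- r.wait(seconds).
- r.ik(position, orientation): joint angles nearest the present ones, or None.
- r.get_state(): the state.
- cams.capture(name): name is "side" or "top" or "wrist"; returns a dict with "frame" (420x560x3 uint8, blue, green, red), "z_map" (420x560 float32, m along the optical axis (not along the pixel's ray), 0 where there is no reading), "K" (3x3 intrinsics, pixels), "cam_to_world" (4x4, takes a point from camera to world coordinates). Camera axes: x right, y up, looking along -z (the intrinsics and any distortion apply to the point x, -y, -z); pixel columns grow to the right and rows downward; lengths in m; the calibration is good to about 2 mm. A picture is of the moment at which its call begins.
A pose or a line that the arm cannot do raises r.Unreachable and nothing moves.
- r.hand_in(): hands the job in; it is judged then, once.
The state is a dict: "time": time; "joint_pos": joint angles; "joint_velocities": joint speeds; "tau": joint torques, N m; "tool_pos": TCP position; "tool_rot": TCP orientation; "contact_force": force on the tool from outside, world axes, zero at the start; "wrist_torque": the same for the moment, N m; "gripper_width": finger opening in m; "grip_force": force on a finger pad.
Only numpy, scipy, OpenCV 4.12 (cv2) and the standard library are available. Lean on these libraries where they do the work, as an engineer would, in place of code of your own. Each camera call takes 0.05 s, during which the arm holds its last target. There are 200 camera calls.

## Working session

There is one attempt and no reset: what is moved stays moved. The work goes in short steps, each a Python script; the robot and the scene stay as the last script left them, time stands still between calls to the robot, and variables do not carry over. Pictures are saved under pics/ and viewed, at most 10 in all, crops included, and the job is handed in when it is done.

```bash
mkdir -p pics; cat > h.py <<'E'
import numpy as np, cv2
from station import r, jaws, cams
def shot(n,f):
    c=cams.capture(n); cv2.imwrite(f'pics/{f}.png',c['frame']); np.savez(f'pics/{f}.npz',**c); return c
def load(f): return dict(np.load(f'pics/{f}.npz'))
def ray(c,u,v):
    T=c['cam_to_world']; d=np.linalg.inv(c['K'])@[u,v,1]; d=np.array([d[0],-d[1],-d[2]])
    return T[:3,3],T[:3,:3]@d
def onz(c,u,v,z):
    o,d=ray(c,u,v); return o+d*(z-o[2])/d[2]
def pt(c,u,v):
    o,d=ray(c,u,v); return o+d*c['z_map'][int(v),int(u)]
E
python3 - <<'E'
from h import *
for n in('top','side','wrist'):
    c=shot(n,n+'0'); print(n,c['K'].tolist(),c['cam_to_world'].round(3).tolist(),c.keys())
print(r.get_state())
E
```

```text
top [[442.14147533328736, 0.0, 281.53540098307576], [0.0, 442.14147533328736, 210.39036365052735], [0.0, 0.0, 1.0]] [[0.027, 0.996, -0.09, 0.433], [-1.0, 0.026, -0.007, 0.012], [-0.004, 0.09, 0.996, 1.466], [0.0, 0.0, 0.0, 1.0]] dict_keys(['frame', 'z_map', 'K', 'cam_to_world'])
side [[474.09925789449176, 0.0, 274.18155883864426], [0.0, 474.09925789449176, 209.8214802547561], [0.0, 0.0, 1.0]] [[0.757, 0.542, -0.365, 0.061], [-0.653, 0.623, -0.431, -0.536], [-0.006, 0.565, 0.825, 1.323], [0.0, 0.0, 0.0, 1.0]] dict_keys(['frame', 'z_map', 'K', 'cam_to_world'])
wrist [[310.7775379759031, 0.0, 275.7792250702424], [0.0, 310.7775379759031, 207.53859250945632], [0.0, 0.0, 1.0]] [[0.248, -0.922, -0.298, 0.076], [0.969, 0.236, 0.077, 0.626], [-0.001, -0.307, 0.952, 0.384], [0.0, 0.0, 0.0, 1.0]] dict_keys(['frame', 'z_map', 'K', 'cam_to_world'])
{'time': 0.15, 'joint_pos': array([-1.28718664,  0.68981658, -0.19452352,  1.56610052,  0.15728422,
        0.90247581, -0.21511192]), 'joint_velocities': array([-9.16566461e-05, -2.23679292e-03, -6.20406803e-04, -1.83367959e-03,
        1.23252771e-04, -1.59832606e-03, -1.84379433e-03]), 'tau': array([-1.00780730e-03, -5.27863348e+01, -1.26881607e+00, -1.53586650e+01,
       -5.26298268e-02,  3.87789580e-03,  1.11737877e-04]), 'tool_pos': array([0.15442981, 0.60515134, 0.2550796 ]), 'tool_rot': array([ 1.24560397e-01,  9.92211776e-01, -7.05105165e-04, -4.40080477e-05]), 'contact_force': array([ 0.03569892, -0.65983271, -0.11881804]), 'wrist_torque': array([-9.49566149e-03, -2.49295117e-02, -9.81161598e-05]), 'grip_force': 0.0, 'gripper_width': 0.08806431992668531}
```

View pics/top0.png

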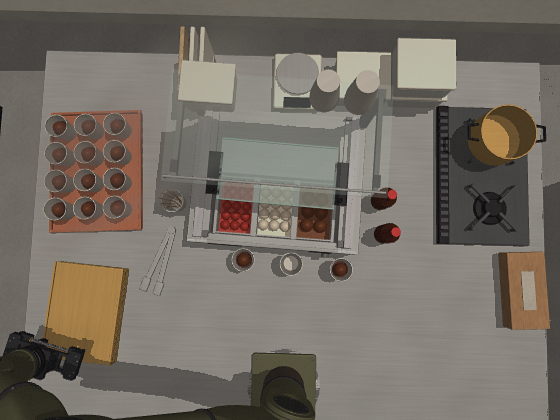

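View pics/side0.png

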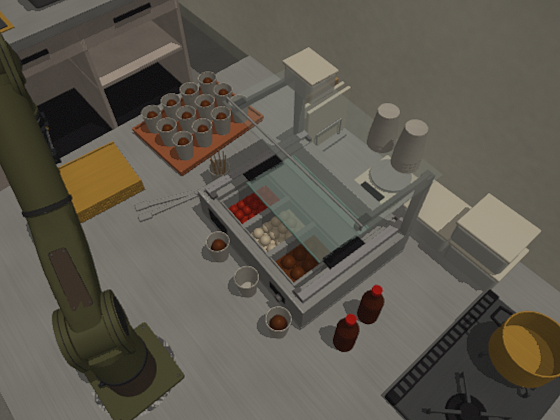

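The top view shows the case across (190–357, 110–250), the black end caps at (214,172) and (342,184), and the shelf's front edge from (163,178) to (390,192). Cups stand along the front at (243,259), (290,263) and (340,269), bottles on the right at (384,199) and (387,233), and the skewer cup at (172,201) and tongs at (158,262) on the left. The side view shows the right cap at (345,251) and the left cap at (263,167). I'll zoom in on both.

```bash
python3 - <<'E'
from h import *
a=load('top0')['frame'][135:265,155:405]; b=load('side0')['frame'][140:320,190:415]
A=cv2.resize(a,(770,400),interpolation=cv2.INTER_CUBIC)
cv2.imwrite('pics/c1.png',cv2.convertScaleAbs(A,alpha=1.6))
B=cv2.resize(b,(750,600),interpolation=cv2.INTER_CUBIC)
cv2.imwrite('pics/c2.png',cv2.convertScaleAbs(B,alpha=1.6))
E
```

```text
(no output)
```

View pics/c1.png

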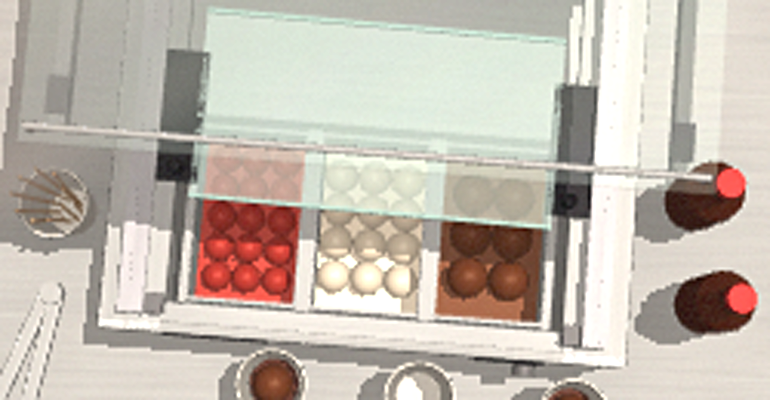

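View pics/c2.png

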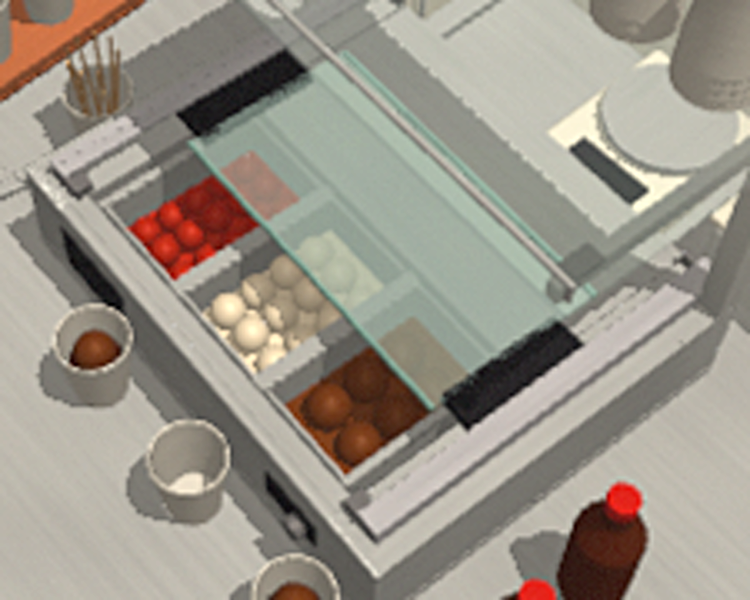

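The crop shows the knobs as small squares on the caps, at about (172,165) and (570,198), just in front of the shelf edge. In the side crop they blend into the black caps. Next I'll compute the poses.

```bash
python3 - <<'E'
from h import *
np.set_printoptions(precision=4,suppress=True)
t=load('top0'); s=load('side0')
cu=lambda x,y:(155+x/3.08,135+y/3.077)
for n,p,z in(('FL',(100,325),.13),('FR',(624,366),.13),('kL',(172,165),.168),('kR',(570,198),.168)):
    u,v=cu(*p); print(n,u,v,onz(t,u,v,z),t['z_map'][int(v),int(u)],pt(t,u,v))
def cloud(c):
    v,u=np.mgrid[:420,:560]; z=c['z_map']; K=c['K']
    d=np.stack([(u-K[0,2])/K[0,0],-(v-K[1,2])/K[1,1],-np.ones_like(z)],-1)*z[...,None]
    return d@c['cam_to_world'][:3,:3].T+c['cam_to_world'][:3,3]
for nm,c in(('top',t),('side',s)):
    P=cloud(c); m=(c['z_map']>0)&(P[...,2]>.124)&(P[...,2]<.156)&(P[...,0]>.35)&(P[...,0]<.9)&(abs(P[...,1])<.35)
    lab=cv2.connectedComponentsWithStats(m.astype(np.uint8))
    i=1+np.argmax(lab[2][1:,4]); Q=P[lab[1]==i]; print(nm,len(Q),cv2.minAreaRect(Q[:,:2].astype(np.float32)),np.histogram(Q[:,2],8))
    # front edge
    e=[]
    for y in np.arange(-.2,.24,.02):
        q=Q[abs(Q[:,1]-y)<.01]
        if len(q): e.append((y,q[:,0].min()))
    e=np.array(e); f=np.polyfit(*e.T,1); print('front',f,(e[:,1]-np.polyval(f,e[:,0])))
    b=(c['frame'].max(-1)<55)&(P[...,2]>.12)&(P[...,2]<.175)
    n,l,st,ce=cv2.connectedComponentsWithStats(b.astype(np.uint8))
    for k in range(1,n):
        if st[k,4]>60:
            vv,uu=np.nonzero(l==k); W=np.array([onz(c,a,bb,.142)for a,bb in zip(uu,vv)])
            print(st[k],cv2.minAreaRect(W[:,:2].astype(np.float32)),P[l==k][:,2].max(), [P[l==k][P[l==k][:,2]>.155].mean(0)])
E
```

```text
FL 187.46753246753246 240.62235944101397 [0.4555 0.3022 0.13  ] 1.3362194 [0.4555 0.3024 0.1287]
FR 357.5974025974026 253.9470263243419 [ 0.4293 -0.2114  0.13  ] 1.329682 [ 0.4293 -0.2115  0.1294]
kL 210.84415584415584 188.62365940851478 [0.6104 0.2317 0.168 ] 1.3109978 [0.6104 0.2317 0.1676]
kR 340.06493506493507 199.34839129021776 [ 0.5885 -0.1515  0.168 ] 1.3006717 [ 0.5879 -0.1508  0.1733]
top 6118 ((0.5292498469352722, 0.04297173023223877), (0.5199207663536072, 0.176631897687912), 87.07549285888672) (array([1058, 1706,  502,  460, 1100,  649,  493,  150]), array([0.124 , 0.128 , 0.132 , 0.136 , 0.14  , 0.144 , 0.148 , 0.1519,
       0.1559]))
front [0.0515 0.4393] [-0.0004  0.001  -0.0004  0.0009 -0.0005  0.0007 -0.0006  0.0005 -0.0007
  0.0004 -0.0008  0.0003 -0.0009  0.0002 -0.001  -0.     -0.0011 -0.0001
  0.0014 -0.0002  0.0012 -0.0003]
[468 123  11  19  84] ((0.8097478747367859, -0.5569019913673401), (0.030484506860375404, 0.056212980300188065), 89.24690246582031) 0.15330678856112812 [array([nan, nan, nan])]
[536 125  10  18  76] ((0.8094512224197388, -0.7621875405311584), 
[... 1936 characters left out ...]
54722094536), 21.467803955078125) 0.1676656591807264 [array([ 0.595 , -0.3038,  0.163 ])]
[490 306  23  21 122] ((0.8119385838508606, -0.559226393699646), (0.056709833443164825, 0.03403275087475777), 0.2035018652677536) 0.15118926682187217 [array([nan, nan, nan])]
[339 319  19  17 171] ((0.48606282472610474, -0.3228458762168884), (0.038839422166347504, 0.04752371832728386), 29.33619499206543) 0.15371051420306348 [array([nan, nan, nan])]
[ 95 336  53  50 510] ((0.004042118787765503, -0.0346166156232357), (0.13371185958385468, 0.08031001687049866), 5.037500858306885) 0.17483603467211828 [array([ 0.0052, -0.0535,  0.1651])]<stdin>:26: RuntimeWarning: Mean of empty slice.
  ret = um.true_divide(
```

```bash
cat >> h.py <<'E'
from scipy.spatial.transform import Rotation as R
yaw=-.051; O=np.array([.611,.0375,0]); Rc=R.from_euler('z',yaw).as_matrix()
TH=np.deg2rad(40); Z=np.array([np.sin(TH),0,-np.cos(TH)]); X=np.array([-np.cos(TH),0,-np.sin(TH)])
Q=R.from_matrix(Rc@np.stack([X,np.cross(Z,X),Z],1)).as_quat()
GZ=.173; YK={'L':.1935,'R':-.1905}
def W(p): return O+Rc@np.asarray(p,float)
def C(p): return Rc.T@(np.asarray(p)-O)
def pose(x,side,back=0.): # TCP position for grasp point at case x, retracted by back
    return W(np.array([x,YK[side],GZ])+Z*(.002-back))
def knobs(c):
    v,u=np.mgrid[:420,:560]; z=c['z_map']; K=c['K']
    d=np.stack([(u-K[0,2])/K[0,0],-(v-K[1,2])/K[1,1],-np.ones_like(z)],-1)*z[...,None]
    P=d@c['cam_to_world'][:3,:3].T+c['cam_to_world'][:3,3]; P=(P-O)@Rc
    o={}
    for s in 'LR':
        m=(c['frame'].max(-1)<60)&(z>0)&(P[...,2]>.155)&(P[...,2]<.178)&(abs(P[...,1]-YK[s])<.02)&(P[...,0]>-.15)&(P[...,0]<.03)
        o[s]=(P[m].mean(0).round(4),int(m.sum())) if m.sum() else None
    return o
E
python3 - <<'E'
from h import *
print(knobs(load('top0')),knobs(load('side0')))
for s in 'LR':
  for x in(-.01,-.06,-.122):
    for b in(0,.06,.15): 
      j=r.ik(pose(x,s,b),Q); print(s,x,b,None if j is None else np.round(j,2))
E
```

```text
{'L': (array([-0.0091,  0.1936,  0.1669]), 21), 'R': (array([-0.0145, -0.1885,  0.1665]), 18)} {'L': (array([-0.01  ,  0.1891,  0.1656]), 25), 'R': (array([-0.0147, -0.1933,  0.1664]), 28)}
L -0.01 0 [-0.04  1.01 -1.04  2.1   1.94  1.24 -0.7 ]
L -0.01 0.06 [ 0.01  0.99 -1.26  2.16  1.83  1.4  -0.67]
L -0.01 0.15 [-1.08  0.55  0.49  2.27  2.15  0.27 -1.31]
L -0.06 0 [-0.02  1.11 -1.26  2.21  1.91  1.5  -0.75]
L -0.06 0.06 [-0.07  0.96 -1.26  2.27  1.79  1.44 -0.82]
L -0.06 0.15 [-1.22  0.53  0.54  2.37  2.18  0.3  -1.43]
L -0.122 0 [-0.13  1.08 -1.26  2.35  1.85  1.57 -0.96]
L -0.122 0.06 [-0.97  0.65  0.14  2.44  2.24  0.6  -1.58]
L -0.122 0.15 [-1.41  0.51  0.61  2.48  2.17  0.33 -1.54]
R -0.01 0 [ 0.83  0.98 -1.04  2.27  2.32  0.83 -0.35]
R -0.01 0.06 [ 0.86  0.83 -1.04  2.35  2.3   0.75 -0.42]
R -0.01 0.15 [ 1.    0.63 -1.13  2.42  2.19  0.6  -0.4 ]
R -0.06 0 [ 0.93  1.07 -1.25  2.41  2.25  1.04 -0.28]
R -0.06 0.06 [ 0.89  0.81 -1.04  2.48  2.4   0.81 -0.55]
R -0.06 0.15 [ 1.09  0.62 -1.25  2.54  2.21  0.67 -0.45]
R -0.122 0 None
R -0.122 0.06 None
R -0.122 0.15 None
```

```bash
cat >> h.py <<'E'
def Qt(th):
    global Z
    th=np.deg2rad(th); Z=np.array([np.sin(th),0,-np.cos(th)]); X=np.array([-np.cos(th),0,-np.sin(th)])
    return R.from_matrix(Rc@np.stack([X,np.cross(Z,X),Z],1)).as_quat()
E
python3 - <<'E'
import h; from h import *
for s in 'LR':
  for th in(36,30,24,18,12):
    q=h.Qt(th); row=[]
    for x in(-.01,-.045,-.08,-.11,-.124):
      a=[r.ik(h.pose(x,s,b),q) for b in(0,.045)]; row.append(['-' if j is None else (round(j[3],2),round(j[2],2),round(j[5],2)) for j in a])
    print(s,th,row)
E
```

```text
L 36 [[(np.float64(2.05), np.float64(-1.04), np.float64(1.17)), (np.float64(2.09), np.float64(-1.04), np.float64(1.14))], [(np.float64(2.14), np.float64(-1.04), np.float64(1.2)), (np.float64(2.17), np.float64(-1.26), np.float64(1.36))], [(np.float64(2.21), np.float64(-1.26), np.float64(1.43)), (np.float64(2.25), np.float64(-1.26), np.float64(1.38))], [(np.float64(2.28), np.float64(-1.26), np.float64(1.46)), (np.float64(2.31), np.float64(-1.26), np.float64(1.4))], [(np.float64(2.31), np.float64(-1.26), np.float64(1.47)), (np.float64(2.34), np.float64(-1.26), np.float64(1.41))]]
L 30 [[(np.float64(1.99), np.float64(-0.62), np.float64(0.73)), (np.float64(2.04), np.float64(0.02), np.float64(0.3))], [(np.float64(2.07), np.float64(-0.83), np.float64(0.91)), (np.float64(2.12), np.float64(-0.06), np.float64(0.36))], [(np.float64(2.15), np.float64(-1.04), np.float64(1.11)), (np.float64(2.2), np.float64(0.13), np.float64(0.28))], [(np.float64(2.21), np.float64(-1.26), np.float64(1.33)), (np.float64(2.27), np.float64(0.08), np.float64(0.34))], [(np.float64(2.24), np.float64(-1.26), np.float64(1
[... 3970 characters left out ...]
], [(np.float64(2.28), np.float64(-0.4), np.float64(0.2)), (np.float64(2.29), np.float64(-0.22), np.float64(0.06))]]
R 12 [[(np.float64(1.87), np.float64(-0.54), np.float64(0.49)), (np.float64(1.87), np.float64(-0.44), np.float64(0.5))], [(np.float64(1.97), np.float64(-0.55), np.float64(0.44)), (np.float64(1.96), np.float64(-0.47), np.float64(0.45))], [(np.float64(2.07), np.float64(-0.51), np.float64(0.36)), (np.float64(2.06), np.float64(-0.51), np.float64(0.41))], [(np.float64(2.15), np.float64(-0.46), np.float64(0.3)), (np.float64(2.14), np.float64(-0.54), np.float64(0.38))], [(np.float64(2.19), np.float64(-0.43), np.float64(0.26)), (np.float64(2.17), np.float64(-0.54), np.float64(0.36))]]
```

```bash
python3 - <<'E'
import h; from h import *
q=h.Qt(33)
for n in range(1):
    p=r.get_state()['tool_pos']; r.line_to(p+[0.05,-.1,.12],velocity=.2)
    a=W([-.12,.1935,.33]); j=r.ik(a,q); print('hi',j)
    jj=r.ik(h.pose(-.01,'L',.05),q); print('pre',jj)
    r.reach(a,q); s=r.get_state(); print(s['time'],s['joint_pos'].round(2),s['tool_pos'])
    print('pre',r.ik(h.pose(-.01,'L',.05),q))
shot('wrist','w1'); shot('side','s1')
E
```

```text
hi [-0.89287459  0.39035088  0.20896046  2.14538568  1.05466944  0.35704452
 -0.15447329]
pre [-0.12363616  0.78375148 -0.83048844  2.05956851  1.67898809  0.90426084
 -0.57961548]
2.6083 [-0.89  0.39  0.21  2.14  1.05  0.36 -0.15] [0.50097456 0.23833238 0.33001045]
pre [-0.63239445  0.66389954  0.02041231  2.08599081  1.79235011  0.34125744
 -0.82459916]
```

View pics/s1.png

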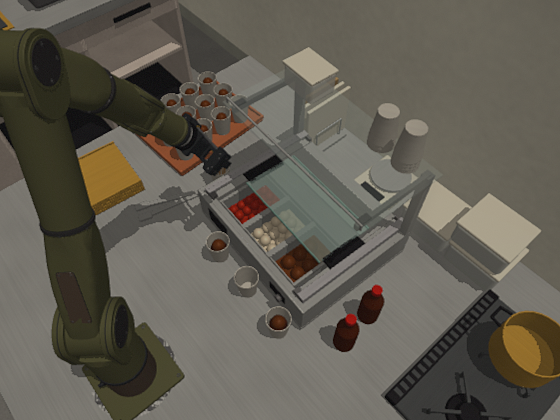

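The side view shows the gripper at (210,155), above and in front of the case's left end, clear of everything. Wrist joint 6 is near its limit, so I'll switch to the better elbow branch while still at a safe height.

```bash
python3 - <<'E'
import h; from h import *
for th in(33,36,40,44):
  for x in(-.12,-.09,-.06):
    for z in(.33,.29,.26):
      j=r.ik(W([x,.1935,z]),h.Qt(th)); print(th,x,z,None if j is None else j.round(2))
E
```

```text
33 -0.12 0.33 [-0.89  0.39  0.21  2.15  1.05  0.36 -0.15]
33 -0.12 0.29 [-1.    0.49  0.38  2.21  1.36  0.21 -0.48]
33 -0.12 0.26 [-1.02  0.56  0.43  2.24  1.89  0.17 -1.04]
33 -0.09 0.33 [-0.82  0.42  0.18  2.08  1.    0.36 -0.06]
33 -0.09 0.29 [-0.92  0.5   0.33  2.14  1.25  0.22 -0.33]
33 -0.09 0.26 [-0.95  0.57  0.4   2.18  1.72  0.15 -0.83]
33 -0.06 0.33 [-0.75  0.45  0.14  2.02  0.94  0.36  0.04]
33 -0.06 0.29 [-0.83  0.52  0.27  2.08  1.15  0.24 -0.19]
33 -0.06 0.26 [-0.94  0.61  0.47  2.11  1.53  0.08 -0.6 ]
36 -0.12 0.33 [-1.    0.41  0.33  2.19  1.26  0.31 -0.38]
36 -0.12 0.29 [-1.08  0.51  0.47  2.25  1.76  0.2  -0.91]
36 -0.12 0.26 [-0.91  0.54  0.22  2.27  1.92  0.34 -1.09]
36 -0.09 0.33 [-0.92  0.43  0.3   2.13  1.2   0.3  -0.27]
36 -0.09 0.29 [-1.02  0.53  0.46  2.19  1.67  0.17 -0.78]
36 -0.09 0.26 [-0.96  0.58  0.39  2.22  2.05  0.22 -1.18]
36 -0.06 0.33 [-0.85  0.46  0.26  2.06  1.13  0.3  -0.16]
36 -0.06 0.29 [-0.97  0.56  0.46  2.12  1.52  0.14 -0.59]
36 -0.06 0.26 [-0.97  0.62  0.47  2.15  2.16  0.14 -1.25]
40 -0.12 0.33 [-1.12  0.44  0.48  2.24  1.62  0.28 -0.76
[... 287 characters left out ...]
.03]
40 -0.06 0.33 [-0.99  0.49  0.45  2.12  1.5   0.22 -0.56]
40 -0.06 0.29 [-0.96  0.56  0.41  2.17  1.98  0.25 -1.07]
40 -0.06 0.26 [-0.59  0.58 -0.16  2.18  1.86  0.57 -0.94]
44 -0.12 0.33 [-1.15  0.46  0.48  2.29  1.9   0.35 -1.08]
44 -0.12 0.29 [-0.84  0.5   0.02  2.33  1.94  0.6  -1.16]
44 -0.12 0.26 [-0.78  0.57 -0.09  2.36  2.02  0.7  -1.27]
44 -0.09 0.33 [-1.08  0.48  0.46  2.24  1.91  0.32 -1.04]
44 -0.09 0.29 [-0.77  0.52 -0.01  2.27  1.93  0.59 -1.08]
44 -0.09 0.26 [-0.71  0.59 -0.1   2.3   2.02  0.67 -1.19]
44 -0.06 0.33 [-1.03  0.5   0.48  2.18  1.91  0.28 -1.01]
44 -0.06 0.29 [-0.7   0.54 -0.03  2.21  1.92  0.56 -1.01]
44 -0.06 0.26 [-0.65  0.6  -0.11  2.23  2.01  0.64 -1.12]
```

```bash
python3 - <<'E'
import h; from h import *
A=np.array([-.124,.784-.30,-.83,2.06+.06,1.679,.904-.2,-.58])
q0=r.get_state()['joint_pos']
for f in(.25,.5,.75,1):
    r.movej(list(q0+(A-q0)*f)); s=r.get_state(); c=C(s['tool_pos']); zz=Rc.T@R.from_quat(s['tool_rot']).as_matrix()
    print(f,s['time'],c.round(3),zz[:,2].round(2),zz[:,1].round(2))
    if c[0]>-.05 or c[2]<.27: break
print(r.ik(h.pose(-.01,'L',.05),h.Qt(33)))
E
```

```text
0.25 3.0667 [-0.115  0.196  0.315] [ 0.54  0.   -0.84] [-0.04  1.   -0.02]
0.5 3.425 [-0.105  0.203  0.313] [ 0.55  0.03 -0.83] [-0.08  1.   -0.01]
0.75 3.7833 [-0.09   0.216  0.326] [ 0.59  0.1  -0.8 ] [-0.11  0.99  0.04]
1 4.1417 [-0.073  0.231  0.356] [ 0.65  0.19 -0.74] [-0.14  0.98  0.12]
[-0.18359454  0.75567922 -0.72850411  2.07600175  1.69266137  0.83236746
 -0.62451152]
```

```bash
cat >> h.py <<'E'
q=Qt(33); BK=.045
def st(tag):
    s=r.get_state(); print(tag,round(s['time'],2),C(s['tool_pos']).round(4),'q',s['joint_pos'].round(2),'F',(Rc.T@s['contact_force']).round(1),'w',round(s['gripper_width'],4),'g',round(s['grip_force'],1))
def pull(s,x0,x1,f=None):
    """engage knob s standing at x0, draw it to x1, let go and back off"""
    r.line_to(pose(x0,s),velocity=.12); jaws.grasp(25); st('grip '+s)
    hit=r.line_to(pose(x1,s),velocity=.05,f_stop=f); st('pulled %s'%hit)
def leave(s):
    p=r.get_state()['tool_pos']; jaws.open_jaws(); r.line_to(p-Rc@Z*BK,velocity=.15)
E
python3 - <<'E'
from h import *
r.line_to(pose(-.03,'L',.09),velocity=.15,frame=q); st('a')
r.line_to(pose(-.0095,'L',BK),velocity=.15); st('b')
pull('L',-.0095,-.029)
print(knobs(shot('top','t2'))); shot('side','s2')
E
```

```text
a 5.08 [-0.0779  0.1939  0.2473] q [-0.21  0.66 -0.75  2.13  1.6   0.83 -0.61] F [-0.3  1.  -0.6] w 0.088 g 0.0
b 5.62 [-0.0333  0.1937  0.2093] q [-0.18  0.76 -0.72  2.06  1.69  0.82 -0.6 ] F [ 0.   0.1 -0.8] w 0.0877 g 0.0
grip L 7.28 [-0.0084  0.1935  0.1713] q [-0.17  0.84 -0.69  2.02  1.78  0.83 -0.64] F [0.6 0.7 0.7] w 0.0131 g 25.0
pulled False 7.82 [-0.028   0.1924  0.1713] q [-0.19  0.84 -0.7   2.07  1.79  0.85 -0.7 ] F [-0.3 -3.9  0.2] w 0.0129 g 25.0
{'L': (array([-0.0183,  0.1965,  0.1687]), 33), 'R': (array([-0.0172, -0.1896,  0.1672]), 19)}
```

View pics/s2.png

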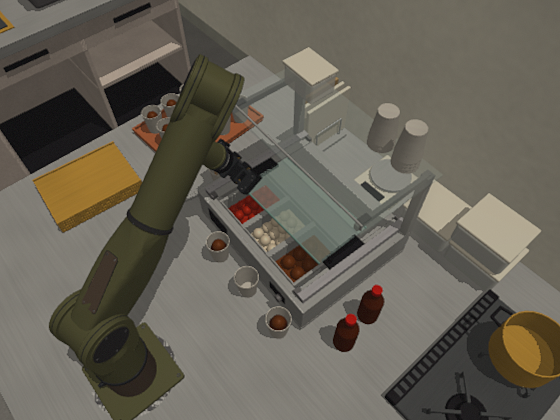

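The gripper is on the left knob at about (248,178), with the arm clear of the shelf. Jaw width is 13 mm, so it is a real grip. Next is the right end.

```bash
python3 - <<'E'
from h import *
leave('L'); st('left')
r.line_to(pose(-.03,'R',BK),velocity=.3); st('over')
k=knobs(shot('top','t3')); print(k); xr=k['R'][0][0] if k['R'] else -.016
r.line_to(pose(xr if abs(xr+.016)<.006 else -.016,'R',BK),velocity=.15)
pull('R',-.016,-.044)
print(knobs(shot('top','t4')))
E
```

```text
left 9.54 [-0.0522  0.1924  0.2093] q [-0.2   0.75 -0.73  2.11  1.71  0.84 -0.66] F [ 0.3 -0.2 -0.2] w 0.088 g 0.0
over 10.97 [-0.0535 -0.1888  0.209 ] q [ 0.66  0.69 -0.67  2.28  2.35  0.44 -0.55] F [-0.1  1.3  0.1] w 0.0881 g 0.0
{'L': (array([-0.0291,  0.1921,  0.1653]), 21), 'R': (array([-0.0167, -0.1899,  0.166 ]), 18)}
grip R 12.93 [-0.0149 -0.1915  0.1713] q [ 0.62  0.79 -0.65  2.2   2.36  0.47 -0.53] F [-0.6 -1.6 -0.3] w 0.0128 g 25.0
pulled False 13.63 [-0.0439 -0.1898  0.1713] q [ 0.66  0.79 -0.7   2.28  2.4   0.53 -0.57] F [-1.1  1.5  2.2] w 0.0131 g 25.0
{'L': (array([-0.033 ,  0.1944,  0.1664]), 21), 'R': (array([-0.0351, -0.1903,  0.1692]), 38)}
```

```bash
cat > loop.py <<'E'
import sys; from h import *
cur,n=sys.argv[1],int(sys.argv[2]); pos=float(sys.argv[3])   # cur: side now held, at pos
for i in range(n):
    oth='R' if cur=='L' else 'L'
    leave(cur); k=knobs(shot('top','tl')); x=k[oth][0][0]; lead=x-pos
    print('measured',oth,x,'lead of',cur,round(lead,4))
    assert 0<lead<.021
    r.line_to(pose(x,oth,BK),velocity=.35)
    k=knobs(shot('top','tm')); print(k)
    p=k[cur][0][0]
    if abs(p-pos)<.006: pos=(p+pos)/2
    t=max(pos-.0165,-.1225)
    pull(oth,x,t,25 if t<-.115 else None); pos=C(r.get_state()['tool_pos'])[0]-.001; cur=oth
print('held',cur,pos)
E
python3 loop.py R 2 -.045
```

```text
measured L -0.0325 lead of R 0.0125
{'L': (array([-0.033 ,  0.1945,  0.1662]), 21), 'R': (array([-0.0455, -0.1879,  0.168 ]), 17)}
grip L 18.31 [-0.0314  0.1941  0.1713] q [-0.19  0.84 -0.71  2.08  1.8   0.86 -0.7 ] F [ 1.7  1.9 -1.7] w 0.0128 g 25.0
pulled False 19.04 [-0.0606  0.192   0.1713] q [-0.21  0.83 -0.73  2.15  1.82  0.9  -0.79] F [ 2.1 -3.5  0.2] w 0.013 g 25.0
measured R -0.0505 lead of L 0.0111
{'L': (array([-0.0619,  0.192 ,  0.1668]), 20), 'R': (array([-0.0503, -0.1899,  0.1649]), 20)}
grip R 23.66 [-0.0494 -0.1919  0.1713] q [ 0.66  0.79 -0.68  2.3   2.43  0.54 -0.6 ] F [ 0.3 -3.3  0.5] w 0.0129 g 25.0
pulled False 24.37 [-0.078  -0.1895  0.1713] q [ 0.7   0.79 -0.73  2.37  2.47  0.6  -0.64] F [-0.3  2.5  0.8] w 0.0131 g 25.0
held R -0.07904430307274342
```

```bash
python3 loop.py R 4 -.079
```

```text
measured L -0.0665 lead of R 0.0125
{'L': (array([-0.0661,  0.1944,  0.1649]), 20), 'R': (array([-0.0789, -0.188 ,  0.1664]), 17)}
grip L 28.99 [-0.0655  0.1943  0.1713] q [-0.21  0.83 -0.75  2.16  1.82  0.91 -0.8 ] F [ 1.1  2.5 -1.8] w 0.0125 g 25.0
pulled False 29.72 [-0.0944  0.1919  0.1713] q [-0.24  0.82 -0.77  2.23  1.83  0.95 -0.89] F [ 2.2 -3.5 -0.6] w 0.0125 g 25.0
measured R -0.0827 lead of L 0.0127
{'L': (array([-0.0952,  0.1919,  0.1666]), 20), 'R': (array([-0.0825, -0.1907,  0.1665]), 18)}
grip R 34.34 [-0.0816 -0.192   0.1713] q [ 0.69  0.78 -0.71  2.38  2.49  0.61 -0.66] F [-0.9 -3.3  0.8] w 0.0126 g 25.0
pulled False 35.08 [-0.1115 -0.1895  0.1713] q [ 0.72  0.79 -0.75  2.46  2.52  0.67 -0.7 ] F [-0.1  2.3 -0.3] w 0.0128 g 25.0
measured L -0.1001 lead of R 0.0124
{'L': (array([-0.1001,  0.1946,  0.1663]), 20), 'R': (array([-0.1126, -0.1876,  0.1666]), 21)}
grip L 39.75 [-0.099   0.1943  0.1713] q [-0.22  0.83 -0.81  2.23  1.82  0.99 -0.89] F [ 1.5  1.  -2. ] w 0.0127 g 25.0
pulled False 40.35 [-0.1202  0.1919  0.1713] q [-0.25  0.83 -0.83  2.28  1.82  1.02 -0.95] F [ 7.2  0.  -5.8] w 0.0128 g 25.0
measured R -0.115 lead of L 0.0062Traceback (most recent call last):
  File "loop.py", line 8, in <module>
    r.line_to(pose(x,oth,BK),velocity=.35)
    ~~~~~~~~~^^^^^^^^^^^^^^^^^^^^^^^^^^^^^
station.Unreachable: the arm cannot follow that straight line within its joint ranges
```

```bash
python3 - <<'E'
import h; from h import *
q2=h.Qt(23)
r.line_to(h.pose(-.115,'R',BK),velocity=.2,frame=q2); st('over')
print(knobs(shot('top','t8')))
h.pull('R',-.115,-.1245,20)
h.leave('R'); p=r.get_state()['tool_pos']
r.line_to(p+Rc@np.array([-.02,.15,.06]),velocity=.25); st('away')
print(knobs(shot('top','t9')),knobs(shot('side','s9')))
E
```

```text
over 44.09 [-0.132  -0.1896  0.2125] q [ 0.61  0.57 -0.54  2.34  2.03  0.25 -0.27] F [ 0.8  0.6 -0.1] w 0.0879 g 0.0
{'L': (array([-0.1206,  0.192 ,  0.1665]), 20), 'R': (array([-0.1145, -0.1907,  0.1671]), 18)}
grip R 45.79 [-0.1142 -0.192   0.1711] q [ 0.65  0.7  -0.63  2.33  2.12  0.39 -0.35] F [ 0.7 -4.2  0.1] w 0.0132 g 25.0
pulled True 46.04 [-0.1212 -0.1902  0.1712] q [ 0.66  0.7  -0.66  2.35  2.14  0.41 -0.37] F [ 2.4  0.3 -2.8] w 0.0131 g 25.0
away 48.51 [-0.1586 -0.041   0.2721] q [ 0.17  0.38 -0.48  2.38  1.48  0.29 -0.15] F [ 0.8 -1.1 -0.1] w 0.0882 g 0.0
{'L': (array([-0.1212,  0.1941,  0.1663]), 20), 'R': (array([-0.1207, -0.1884,  0.1662]), 19)} {'L': None, 'R': (array([-0.1211, -0.1934,  0.1657]), 29)}
```

View pics/s9.png

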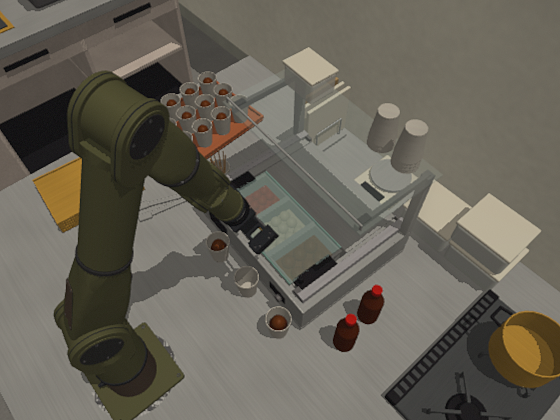

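The right cap is forward at (318,272) and the cover is over the pans. The cups, bottles and tongs haven't moved, and the gripper at (255,230) is free. Both knobs measure about x = −121 mm, which is home.

```bash
python3 -c "
from h import *
r.wait(.3); print(r.hand_in())"
```

```text
the job is handed in; nothing more can be done
None
```

The cover is closed: both knobs measure about −121 mm (home is −120.5), the gripper has let go and is clear, nothing nearby was seen to move, and I handed the job in at about 49 s; no verdict came back.

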